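# Tip steel offcuts through the scrap bin's sprung flap

## Robot

A 6-joint arm with a two-finger parallel gripper is mounted at the origin on the work surface. World frame = base frame: x ahead of the robot, y to its left, z up, the work surface at z = 0. Lengths are in m, angles in rad, forces in N, time in s.
With the tool pointing down it reaches from about 0.25 to 0.725 m from the base axis. Payload 4 kg.
Tool frame: the origin (TCP) lies at the very end of the fingers, on their centre line; the grasp point (between the pads) lies 19 mm behind it; z points along the fingers, y is the line along which they close (so a half turn about z gives the same grasp; the last joint's range is limited). The gripper opens to 85 mm and grips with 20 to 120 N. Pads are 22 mm wide; open, the fingers measure 114 mm over their backs; the gripper's body (76 mm by 85 mm) begins 54 mm behind the grasp point. The pads swing forward as they close: fully open they stand 13 mm farther back than shut.
Start: joints at [1.126, 0.241, 0.005, 1.335, 0, 1.571], TCP at [0.215, 0.451, 0.231] pointing down, gripper open.
Joint ranges: [-2.72, 2.72], [-1.05, 1.87], [-1.09, 1.28], [-1.99, 2.15], [-1.42, 1.44], [-3.14, 3.14]. Speed limits (rad/s): [2.79, 2.79, 3.14, 3.14, 3.14, 3.14].

## Interface

Orientations are given as a unit quaternion [x, y, z, w].
In Python, from workcell import bot gives the robot as it stands.
- The arm moves only by the tool carry_out, never from a script. Its argument "increments" is one flat list of numbers, 5 for each row, row after row: the finger opening in cm, from 0 to 8.54, then the shift along the tool's x, y, z in cm, then the turn about the tool's z in rad. A call has exactly 5 rows; each row shifts and turns the commanded pose from where the row before left it, along the tool's axes as they then stand; what a row does not reach is not made up. A row lasts 1/8 s, in which the tool goes at most 62.5 mm and 10.7 degrees, less where a joint would pass 70% of its speed; a pose out of reach is approached as far as the arm can. A call with a gripper value outside its range is refused whole. The fingers move at their own pace and stop on an object; the grip force is fixed at half the most. Time passes only in rows, so rows that do not move let the fingers close, or fill a call up. It gives the time, the measured TCP pose, the force, the opening and the grip force at its end, in the units of the state.
- bot.get_obs(): the state, without advancing time (a new reading comes with each control period).
- bot.camera(name): name is "scene" or "top" or "wrist"; returns a dict with "pixels" (400x640x3 uint8, blue, green, red), "range_z" (400x640 float32, m along the optical axis (not along the pixel's ray), 0 where there is no reading), "mtx" (3x3 intrinsics, pixels), "eye" and "attitude" of the camera in the world. Camera axes: x right, y down, z forward; pixel columns grow to the right and rows downward; lengths in m; the calibration is good to about 2 mm. A picture is of the moment at which its call begins.
- bot.job_done(): hands the job in; it is judged then, once.
Trained networks look in a picture, given as the dict that the camera call returned (one of the last four; its "shot" number tells which), for a name from the list of things; names that differ only in an ending like _2 or _b are one class to them, and where a whole thing is asked for, a point or a joint stands for the part that bears it (a point fixed in the world has none). Each returns a list of dicts, best first, with "p" (0 to 1); they miss things now and then, are a little off and sometimes report something else, mostly with a low value. They report only what shows in the picture. A call takes as long as a camera call.
- bot.find_in(picture, name): "xyz" ([x, y, z] in m, in the coordinates of the camera as it stood for that picture, good to about 4 mm: the middle of the surface that is visible of it).
- bot.regions_of(picture, name): "mask" (400x640 bool, what is visible of it).
- bot.place_of(picture, name): "xyz" ([x, y, z] in m, in the coordinates of the camera as it stood for that picture, good to about 4 mm: a listed point, or the origin of a listed thing).
The state is a dict: "clock": time; "joint_pos": joint angles; "joint_vel": joint speeds; "tau": joint torques, N m; "eef_pos": TCP position; "tool_rot": TCP orientation; "ft_force": force on the tool from outside, world axes, zero at the start; "ft_torque": the same for the moment, N m; "grip_width": finger opening in m; "grasp_force": force on a finger pad.
Only numpy, scipy, OpenCV 4.12 (cv2) and the standard library are available. Lean on these libraries where they do the work, as an engineer would, in place of code of your own. Each camera call takes 0.05 s, during which the arm holds its last target. There are 200 camera calls.

## Task

Pick up the red hand pan with the two steel tube offcuts, push the scrap bin's yellow spring flap open with the pan's lip and tip both offcuts through it into the bin. Then set the empty red pan back down upright on the bench, with the flap sprung shut again. Leave the blue pan with the good brass bushings where it stands.

Things in the scene. Friction and masses are not known exactly. Their poses are not given: they have to be found in the camera images.
- red_pan: Red steel hand pan, loose, 0.3 kg full: box 100 (x) x 54 (y) x 45 high, walls 3, back wall at +x. Open at -x, where a spout 54 wide rises at 17.5 deg to the lip, its underside at (-107,0,18) mm. Origin: underside centre of the box, z up, near the balance point. Left or right of the bin, spout roughly to the robot's right. Grip its 54 mm width from above. Empties in 1 s at 45 deg, lip down.
- blue_pan: Blue pan of the same shape and size, with two brass bushings in it, on the other side of the bin. Origin and axes as for the red pan. Not to be moved.
- scrap_bin: Green steel box fixed on the bench, 200 (x) x 210 (y) x 140 high, floor and walls 4 thick. Origin: centre of its underside, z up; its -x axis points roughly to the robot's right. The flat top has an opening x -54 to +60, y -75 to +75 mm, shut by the yellow flap. Bench top is at z = 0.
- flap (a joint): Yellow flap 112 x 144 x 4 mm, flush with the bin's top (z 140), hinged along y at bin x = +60 mm (robot's left); its black-striped free edge at x = -53 swings down. Rad: 0 shut, 1.0 fully down; springs shut. At 75 mm from the hinge it takes 2 N to start, about 3 N at 0.5 rad (40 mm down). Push with the lip coming over the hinge side: offcuts then slide down it into the bin.
- offcut_a: Slice of square steel tube, 20 x 20 outside, wall 3, 16 high, dark grey, 30 g, loose in the red pan. Origin: centre of one open end (underside). Oiled: slides on slopes over about 13 to 19 deg, so carry the pan level.
- offcut_b: Second slice of the same kind in the red pan.

How it is judged:
By the outcome, as a careful person would: the job done as asked, in the order asked, and still so for the second after the job is handed in, with the robot touching nothing.
It also fails if it takes over 56 s, if anything falls off the work surface, if the arm or the gripper's body presses on something with over 40 N, if the wrist force passes 120 N, or if a joint passes its speed limit or range.

## Working session

There is one attempt and no reset: what is moved stays moved. The work goes in short steps, Python scripts to look and compute and a tool call to move; the robot and the scene stay as the last step left them, time stands still between calls to the robot, and variables do not carry over. Pictures are saved under pics/ and viewed, at most 11 in all, crops included, and the job is handed in when it is done.

Besides the shell and the picture viewer there is one more tool, called after "Call:" as name(argument=value, ...), one argument or row to a line, values as JSON. carry_out: Moves the arm, as the interface text tells. Its arguments: {"type":"object","properties":{"increments":{"type":"array","items":{"type":"number"}}},"required":["increments"]}

```bash
mkdir -p pics; ls
cat > h.py <<'E'
import numpy as np, cv2
from scipy.spatial.transform import Rotation as R
from workcell import bot
def T(p):
    a=np.array(p["attitude"],float)
    M=a if a.shape==(3,3) else R.from_quat(a).as_matrix()
    return M,np.array(p["eye"],float)
def w(p,x): M,e=T(p); return M@np.array(x)+e
def cloud(p,m=None):
    z=p["range_z"]; v,u=np.nonzero((z>0)&(m if m is not None else True)); K=p["mtx"]; d=z[v,u]
    c=np.c_[(u-K[0,2])/K[0,0]*d,(v-K[1,2])/K[1,1]*d,d]; M,e=T(p); return c@M.T+e
E
python3 - <<'E'
from h import *
o=bot.get_obs(); print({k:np.round(v,3) for k,v in o.items()})
for c in ("scene","top"):
    p=bot.camera(c); cv2.imwrite(f"pics/{c}0.png",p["pixels"]); print(c,p["eye"],p["attitude"])
    for n in ("red_pan","blue_pan","scrap_bin","flap","offcut_a"):
        for f in (bot.find_in,bot.place_of):
            print(n,f.__name__,[(np.round(w(p,r["xyz"]),3),round(r["p"],2)) for r in f(p,n)[:3]])
E
```

```text
pics
{'clock': np.float64(0.0), 'joint_pos': array([1.126, 0.241, 0.004, 1.335, 0.   , 1.571]), 'joint_vel': array([ 0.002,  0.001,  0.   ,  0.   , -0.001, -0.001]), 'tau': array([-1.0000e-03, -3.7232e+01,  2.5241e+01,  1.7000e-02, -0.0000e+00,
        0.0000e+00]), 'eef_pos': array([0.215, 0.451, 0.23 ]), 'tool_rot': array([ 0.221,  0.975, -0.001, -0.   ]), 'ft_force': array([0.109, 0.057, 0.494]), 'ft_torque': array([0.028, 0.026, 0.019]), 'grasp_force': np.float64(0.0), 'grip_width': np.float64(0.085)}
scene [ 0.92826501 -0.41222943  0.73718767] [ 0.86063762  0.33680529 -0.13220041 -0.35831289]
red_pan call [(array([ 0.47 , -0.318,  0.018]), 0.63)]
red_pan call [(array([ 0.474, -0.285, -0.003]), 0.58)]
blue_pan call [(array([0.47 , 0.308, 0.023]), 0.93)]
blue_pan call [(array([0.483, 0.334, 0.001]), 0.85)]
scrap_bin call [(array([ 0.55 , -0.078,  0.137]), 0.7)]
scrap_bin call [(array([ 0.511, -0.046, -0.001]), 0.97)]
flap call [(array([ 0.519, -0.047,  0.14 ]), 0.67), (array([ 0.476, -0.31 ,  0.015]), 0.35)]Traceback (most recent call last):
  File "<stdin>", line 7, in <module>
ValueError: it knows: blue_pan, offcut, red_pan, scrap_bin
```

Run:
```python
from h import *
p=bot.camera("top"); cv2.imwrite("pics/top0.png",p["pixels"])
for n in ("red_pan","blue_pan","scrap_bin","offcut_a"):
    for f in (bot.find_in,)+(() if 0 else (bot.place_of,)):
        try: print(n,[(np.round(w(p,r["xyz"]),3),round(r["p"],2)) for r in f(p,n)[:3]])
        except ValueError as e: print(e)
hsv=cv2.cvtColor(p["pixels"],cv2.COLOR_BGR2HSV)
def fit(name,h0,h1,z0,z1):
    m=(hsv[...,0]>=h0)&(hsv[...,0]<=h1)&(hsv[...,1]>90)
    if name=="red": m=((hsv[...,0]<8)|(hsv[...,0]>172))&(hsv[...,1]>110)
    c=cloud(p,m); c=c[(c[:,2]>z0)&(c[:,2]<z1)&(c[:,0]>.2)&(c[:,0]<.8)&(abs(c[:,1])<.5)]
    r=cv2.minAreaRect(c[:,:2].astype(np.float32)*1000); print(name,len(c),r,cv2.boxPoints(r).round().tolist(),np.percentile(c[:,2],[2,50,98]).round(3))
fit("red",0,0,.005,.08); fit("red",0,0,.038,.06)
fit("green",40,90,.12,.16); fit("yellow",20,35,.12,.16)
```

```text
red_pan [(array([ 0.479, -0.322,  0.007]), 0.79)]
red_pan [(array([ 0.484, -0.305,  0.007]), 0.68), (array([ 0.462, -0.269, -0.003]), 0.35)]
blue_pan [(array([0.483, 0.309, 0.01 ]), 0.74)]
blue_pan [(array([ 0.481,  0.336, -0.001]), 0.94)]
scrap_bin [(array([ 0.499, -0.039,  0.142]), 0.71)]
scrap_bin [(array([ 0.512, -0.04 ,  0.002]), 0.61)]
offcut_a [(array([ 0.485, -0.305,  0.019]), 0.58), (array([ 0.464, -0.269,  0.015]), 0.55)]
offcut_a [(array([ 0.461, -0.269,  0.001]), 0.6), (array([ 0.483, -0.305,  0.006]), 0.43)]
red 2275 ((619.3888549804688, -2.821807861328125), (828.517822265625, 360.69830322265625), 89.94175720214844) [[439.0, -417.0], [799.0, -417.0], [800.0, 411.0], [439.0, 412.0]] [0.006 0.053 0.065]
red 1178 ((620.0719604492188, -2.9013671875), (806.3956298828125, 201.2564697265625), 72.74375915527344) [[404.0, -358.0], [597.0, -418.0], [836.0, 352.0], [644.0, 412.0]] [0.039 0.052 0.06 ]
green 5648 ((510.899169921875, -43.118019104003906), (199.94175720214844, 210.92005920410156), 86.5273208618164) [[400.0, -137.0], [610.0, -149.0], [622.0, 50.0], [412.0, 63.0]] [0.135 0.14  0.143]
yellow 3621 ((504.83599853515625, -38.02983093261719), (240.80096435546875, 152.12042236328125), 10.363768577575684) [[373.0, 15.0], [400.0, -135.0], [637.0, -91.0], [610.0, 58.0]] [0.136 0.14  0.143]
```

View pics/top0.png

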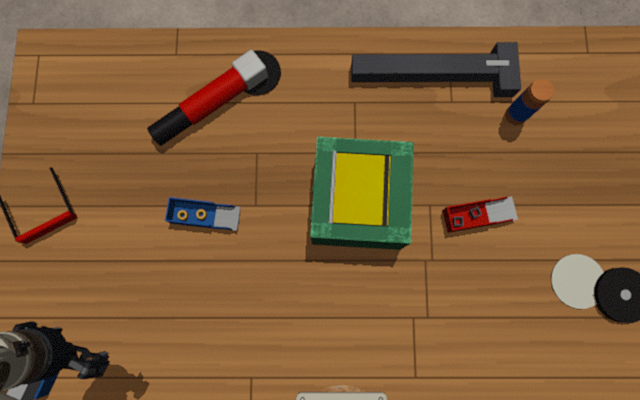

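View pics/scene0.png

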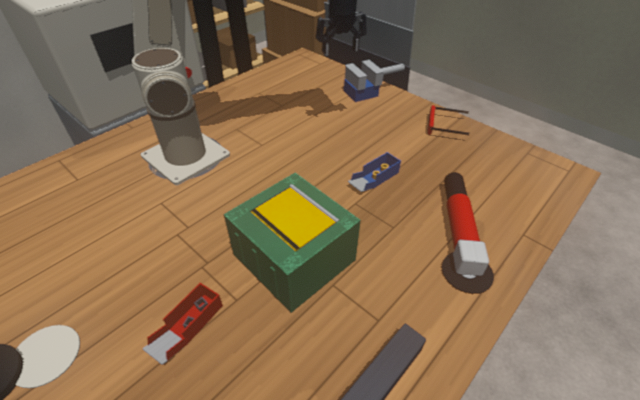

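```bash
cat >> h.py <<'E'
def pan(p,name="red_pan"):
    r=bot.regions_of(p,name)
    if not r: print("none"); return
    c=cloud(p,r[0]["mask"]); c=c[(c[:,2]>-.01)&(c[:,2]<.4)]
    rt=cv2.minAreaRect(c[:,:2].astype(np.float32)*1000); b=cv2.boxPoints(rt)
    print(name,round(r[0]["p"],2),len(c),"size",np.round(rt[1],1),"corners",b.round().tolist(),"z",np.percentile(c[:,2],[1,50,95,99]).round(3))
    return c
def move(dx,yaw=0):
    "world shift (m) -> tool cm"
    o=bot.get_obs(); print((R.from_quat(o["tool_rot"]).as_matrix().T@np.array(dx)*100).round(2))
def st():
    o=bot.get_obs(); M=R.from_quat(o["tool_rot"]).as_matrix()
    print("t",round(float(o["clock"]),2),"p",np.round(o["eef_pos"],4),"toolx",M[:,0].round(3),"tooly",M[:,1].round(3),"q",np.round(o["joint_pos"],2),"F",np.round(o["ft_force"],1),"Tq",np.round(o["ft_torque"],2),"w",np.round(o["grip_width"],4),"g",np.round(o["grasp_force"],1)); return o,M
E
python3 - <<'E'
from h import *
o,M=st()
p=bot.camera("top"); pan(p); pan(p,"blue_pan"); c=pan(p,"scrap_bin")
print((M.T@(np.array([.478,-.29,.25])-o["eef_pos"])*100).round(1))
E
```

```text
t 0.85 p [0.2151 0.4513 0.2313] toolx [-0.903  0.43  -0.   ] tooly [ 0.43   0.903 -0.   ] q [ 1.13  0.24  0.01  1.34 -0.    1.57] F [ 0.9 -0.2 -0.1] Tq [-0.02 -0.05  0.  ] w 0.0854 g 0.0
red_pan 0.67 1789 size [ 62.3 169.7] corners [[436.0, -243.0], [468.0, -410.0], [529.0, -398.0], [497.0, -232.0]] z [-0.002  0.01   0.045  0.047]
blue_pan 0.82 1619 size [157.6  54.6] corners [[442.0, 231.0], [496.0, 225.0], [514.0, 381.0], [460.0, 388.0]] z [-0.001  0.009  0.044  0.047]
scrap_bin 0.88 10571 size [203.1 211.6] corners [[399.0, -137.0], [611.0, -149.0], [622.0, 54.0], [411.0, 66.0]] z [0.013 0.14  0.143 0.144]
[-55.6 -55.6  -1.9]
```

Call:
carry_out(
  increments=[8.54,-4.2,-4.2,0,0,8.54,-4.2,-4.2,0,0,8.54,-4.2,-4.2,0,0,8.54,-4.2,-4.2,0,0,8.54,-4.2,-4.2,-0.5,0],
)

```text
clock: 1.68
eef_pos: [0.3145, 0.1697, 0.2363]
tool_rot: [0.22, 0.975, 0.0, 0.0]
ft_force: [1.5, 0.5, 0.1]
grip_width: 0.0853
grasp_force: 0.0
```

Call:
carry_out(
  increments=[8.54,-4.2,-4.2,-0.5,0,8.54,-4.2,-4.2,-0.5,0,8.54,-4.2,-4.2,0,0,8.54,-4.2,-4.2,0,0,8.54,-4.2,-4.2,0,0],
)

```text
clock: 2.3
eef_pos: [0.414, -0.1106, 0.2467]
tool_rot: [0.221, 0.975, 0.0, 0.001]
ft_force: [0.7, 0.4, 0.5]
grip_width: 0.0853
grasp_force: 0.0
```

Call:
carry_out(
  increments=[8.54,-4.2,-4.2,0,0,8.54,-4.2,-4.2,0,0,8.54,0,0,0,0.18,8.54,0,0,0,0.18,8.54,0,0,0,0.18],
)

```text
clock: 2.92
eef_pos: [0.4532, -0.2208, 0.2461]
tool_rot: [0.476, 0.88, 0.0, -0.0]
ft_force: [0.4, -0.2, 0.3]
grip_width: 0.0852
grasp_force: 0.0
```

Call:
carry_out(
  increments=[8.54,0,0,0,0.18,8.54,0,0,0,0.18,8.54,0,0,0,0,8.54,0,0,0,0,8.54,0,0,0,0],
)

```text
clock: 3.55
eef_pos: [0.4532, -0.2205, 0.2463]
tool_rot: [0.622, 0.783, -0.0, -0.0]
ft_force: [-0.1, -0.4, 0.6]
grip_width: 0.0854
grasp_force: 0.0
```

Run:
```python
from h import *
st()
p=bot.camera("wrist"); cv2.imwrite("pics/w1.png",p["pixels"]); print(p["eye"])
c=pan(p)
t=c[c[:,2]>.037]; rt=cv2.minAreaRect(t[:,:2].astype(np.float32)*1000); print(len(t),rt,cv2.boxPoints(rt).round().tolist())
for n in ("red_pan","offcut_a"): print(n,[(np.round(w(p,r["xyz"]),3),round(r["p"],2)) for r in bot.place_of(p,n)[:3]])
```

```text
t 3.55 p [ 0.4532 -0.2205  0.2463] toolx [-0.225  0.974  0.   ] tooly [ 0.974  0.225 -0.   ] q [-0.45  0.24  0.05  1.37 -0.    0.89] F [-0.1 -0.4  0.6] Tq [-0.04  0.04  0.02] w 0.0854 g 0.0
[ 0.4365357  -0.14799819  0.38887151]
red_pan 0.81 5485 size [ 61.9 172.9] corners [[437.0, -243.0], [465.0, -414.0], [526.0, -404.0], [498.0, -233.0]] z [0.001 0.009 0.045 0.046]
776 ((477.4609069824219, -308.2060241699219), (54.03333282470703, 140.08656311035156), 10.07139778137207) [[439.0, -244.0], [463.0, -382.0], [516.0, -372.0], [492.0, -235.0]]
red_pan [(array([ 0.475, -0.289,  0.003]), 0.77)]
offcut_a [(array([ 0.462, -0.272,  0.001]), 0.86), (array([ 0.485, -0.305,  0.005]), 0.55)]
```

View pics/w1.png

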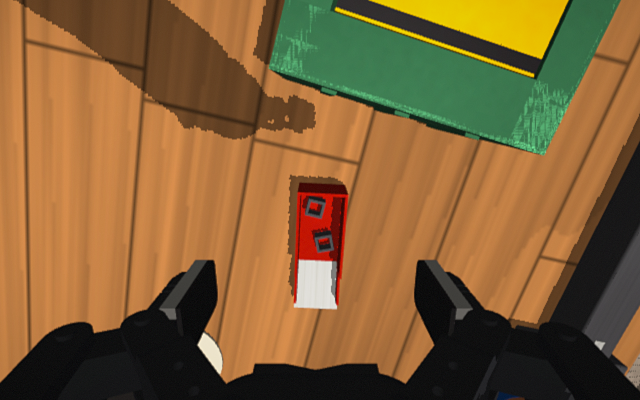

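Call:
carry_out(
  increments=[8.54,0,0,0,0.055,8.54,-3.5,0.45,4,0,8.54,-3.4,0.45,4,0,8.54,0,0,5.5,0,8.54,0,0,2,0],
)

```text
clock: 4.38
eef_pos: [0.4714, -0.286, 0.0873]
tool_rot: [0.644, 0.765, -0.001, -0.003]
ft_force: [-0.2, 0.2, -0.0]
grip_width: 0.0855
grasp_force: 0.0
```

Run:
```python
from h import *
st()
p=bot.camera("wrist"); cv2.imwrite("pics/w2.png",p["pixels"][::1])
c=pan(p); t=c[c[:,2]>.037]; rt=cv2.minAreaRect(t[:,:2].astype(np.float32)*1000); print(len(t),rt,cv2.boxPoints(rt).round().tolist())
for n in ("red_pan","offcut_a"): print(n,[(np.round(w(p,r["xyz"]),3),round(r["p"],2)) for r in bot.place_of(p,n)[:3]])
```

```text
t 4.38 p [ 0.4714 -0.286   0.0873] toolx [-0.17   0.985  0.004] tooly [ 0.985  0.17  -0.005] q [-0.55  0.45 -0.09  1.04  0.    0.85] F [-0.2  0.2 -0. ] Tq [ 0.03 -0.01  0.01] w 0.0855 g 0.0
red_pan 0.72 17872 size [ 69.3 178.3] corners [[431.0, -245.0], [462.0, -421.0], [531.0, -408.0], [499.0, -233.0]] z [-0.     0.009  0.045  0.046]
2811 ((477.4807434082031, -308.13043212890625), (54.29423141479492, 139.78805541992188), 10.063518524169922) [[439.0, -244.0], [463.0, -382.0], [516.0, -372.0], [492.0, -235.0]]
red_pan [(array([ 0.473, -0.288,  0.003]), 0.56)]
offcut_a [(array([ 0.464, -0.271,  0.002]), 0.83)]
```

Call:
carry_out(
  increments=[8.54,0,0.2,3.5,0,8.54,0,0,3,0,8.54,0,0,1.4,0,8.54,0,0,0,0,4,0,0,0,0],
)

```text
clock: 5.2
eef_pos: [0.4771, -0.2873, 0.0139]
tool_rot: [0.644, 0.765, 0.0, 0.001]
ft_force: [-0.8, 0.2, -0.4]
grip_width: 0.0698
grasp_force: 0.0
```

Call:
carry_out(
  increments=[4,0,0,0,0,4,0,0,0,0,4,0,0,0,0,4,0,0,0,0,4,0,0,-0.5,0],
)

```text
clock: 5.82
eef_pos: [0.4756, -0.2864, 0.0175]
tool_rot: [0.644, 0.765, 0.0, -0.0]
ft_force: [-0.1, -0.5, -2.3]
grip_width: 0.0528
grasp_force: 63.1
```

Call:
carry_out(
  increments=[4,0,0,-2,0,4,0,0,-3.5,0,4,0,0,-4,0,4,0,0,-4,0,4,0,0,-3.5,0],
)

```text
clock: 6.45
eef_pos: [0.4756, -0.2863, 0.1886]
tool_rot: [0.644, 0.765, 0.0, -0.0]
ft_force: [-0.1, -0.5, -3.7]
grip_width: 0.053
grasp_force: 63.6
```

Call:
carry_out(
  increments=[4,0,0,0,0.07,4,1.3,0,0,0.09,4,2.5,0,0,0.073,4,2.5,0,0,0,4,1.5,0,0,0],
)

```text
clock: 7.08
eef_pos: [0.4762, -0.2075, 0.187]
tool_rot: [0.728, 0.685, -0.0, -0.001]
ft_force: [0.3, -0.3, -2.4]
grip_width: 0.0529
grasp_force: 63.5
```

```bash
cat >> h.py <<'E'
C=np.array([.511,-.043]); B=np.array([.060,.998]); Y=np.array([-.998,.060])
def side(p):
    "pan pixels in the bin's x,z plane"
    r=bot.regions_of(p,"red_pan"); c=cloud(p,r[0]["mask"]) 
    return np.c_[(c[:,:2]-C)@B,(c[:,:2]-C)@Y,c[:,2]]
def binp():
    o,M=st(); d=o["eef_pos"][:2]-C; print("bin xyz mm",(np.r_[d@B,d@Y,o["eef_pos"][2]]*1000).round(1),"tool x,y in bin",(M[:2,0]@B).round(3),(M[:2,0]@Y).round(3)); return o,M
E
python3 - <<'E'
from h import *
binp()
p=bot.camera("scene"); cv2.imwrite("pics/s2.png",p["pixels"])
E
```

```text
t 7.08 p [ 0.4762 -0.2075  0.187 ] toolx [0.061 0.998 0.001] tooly [ 0.998 -0.061 -0.001] q [-0.41  0.3  -0.03  1.24  0.    1.22] F [ 0.3 -0.3 -2.4] Tq [0.06 0.01 0.05] w 0.0529 g 63.5
bin xyz mm [-166.3   24.8  187. ] tool x,y in bin 1.0 -0.001
```

View pics/s2.png

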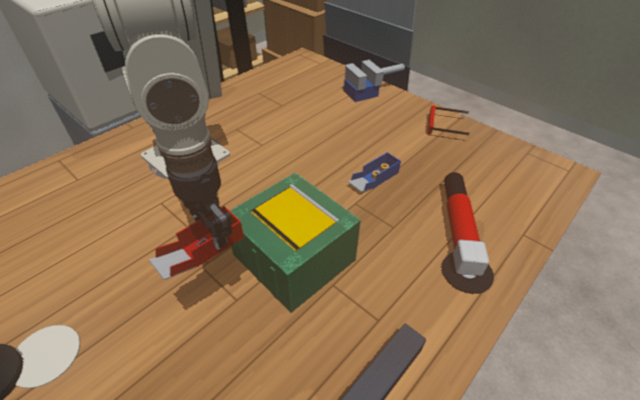

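Call:
carry_out(
  increments=[4,1.2,1,0,0,4,1.5,1.2,0,0,4,0.5,0.3,1,0,4,0,0,1.2,0,4,0,0,0.5,0],
)

```text
clock: 7.75
eef_pos: [0.5025, -0.1782, 0.1585]
tool_rot: [0.729, 0.685, -0.001, -0.001]
ft_force: [-0.5, 0.4, -3.2]
grip_width: 0.0532
grasp_force: 63.6
```

Call:
carry_out(
  increments=[4,0,0,0.4,0,4,0,0,0.3,0,4,0,0,0.3,0,4,-0.1,0,0.3,0,4,-0.1,0,0.3,0],
)

```text
clock: 8.38
eef_pos: [0.5041, -0.1828, 0.1485]
tool_rot: [0.729, 0.684, -0.0, 0.003]
ft_force: [-6.9, -5.3, 17.7]
grip_width: 0.0527
grasp_force: 67.1
```

Run:
```python
from h import *
binp()
```

```text
t 8.38 p [ 0.5041 -0.1828  0.1485] toolx [ 0.063  0.998 -0.005] tooly [ 0.998 -0.063  0.005] q [-0.35  0.36 -0.06  1.15 -0.    1.29] F [-6.9 -5.3 17.7] Tq [-0.36  1.54  0.21] w 0.0527 g 67.1
bin xyz mm [-139.9   -1.5  148.5] tool x,y in bin 1.0 -0.003
```

Call:
carry_out(
  increments=[4,-0.1,0,0.3,0,4,-0.2,0,0.3,0,4,-0.2,0,0.3,0,4,-0.2,0,0.3,0,4,0,0,0,0],
)

```text
clock: 9.0
eef_pos: [0.5049, -0.1895, 0.1363]
tool_rot: [0.729, 0.684, 0.001, 0.004]
ft_force: [-2.5, -3.8, 12.3]
grip_width: 0.0531
grasp_force: 71.6
```

Run:
```python
from h import *
binp()
p=bot.camera("scene"); cv2.imwrite("pics/s3.png",cv2.resize(p["pixels"][150:330,100:300],None,fx=3,fy=3))
s=side(p); 
for x in range(-270,-80,15):
    q=s[abs(s[:,0]*1000-x)<7.5]
    if len(q)>3: print(x,len(q),np.percentile(q[:,2]*1000,[2,10,50,90,98]).round())
```

```text
t 9.0 p [ 0.5049 -0.1895  0.1363] toolx [ 0.063  0.998 -0.004] tooly [ 0.998 -0.063  0.007] q [-0.36  0.37 -0.07  1.12 -0.    1.28] F [-2.5 -3.8 12.3] Tq [0.   0.68 0.16] w 0.0531 g 71.6
bin xyz mm [-146.6   -2.7  136.3] tool x,y in bin 1.0 -0.003
-240 141 [104. 105. 106. 107. 119.]
-225 274 [105. 106. 108. 127. 129.]
-210 257 [106. 107. 109. 128. 130.]
-195 323 [107. 108. 117. 148. 152.]
-180 320 [109. 111. 131. 154. 158.]
-165 306 [113. 116. 136. 159. 163.]
-150 148 [119. 122. 133. 158. 165.]
-135 19 [125. 127. 134. 188. 191.]
-120 41 [132. 134. 141. 158. 168.]
-105 146 [139. 144. 162. 184. 185.]
-90 23 [142. 143. 146. 153. 157.]
```

View pics/s3.png

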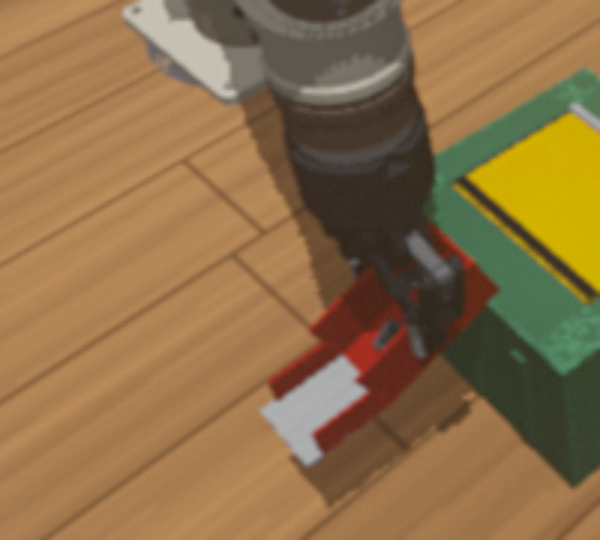

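Call:
carry_out(
  increments=[4,-0.1,0,0.15,0,4,-0.1,0,0.15,0,4,0,0,0,0,4,0,0,-0.3,0,4,0,0,-0.7,0],
)

```text
clock: 9.72
eef_pos: [0.5024, -0.1892, 0.1392]
tool_rot: [0.729, 0.685, -0.0, -0.001]
ft_force: [-0.3, 0.3, -3.0]
grip_width: 0.0527
grasp_force: 70.6
```

Call:
carry_out(
  increments=[4,0,0,-1.2,0,4,0,0,-1.6,0,4,0,0,-1.6,0,4,0,0,-1.2,0,4,0,0,-0.6,0],
)

```text
clock: 10.35
eef_pos: [0.5032, -0.1894, 0.2022]
tool_rot: [0.729, 0.685, 0.0, 0.0]
ft_force: [-0.4, -1.0, -2.7]
grip_width: 0.0534
grasp_force: 70.6
```

```bash
cat >> h.py <<'E'
def prof():
    p=bot.camera("scene"); s=side(p); o,M=binp(); d=o["eef_pos"]; t=np.array([(d[:2]-C)@B,0,d[2]])
    a=(s-t)*1000
    for x in range(-115,60,8):
        q=a[(abs(a[:,0]-x)<4)&(abs(a[:,1])<35)]
        if len(q)>3: print(x,len(q),np.percentile(q[:,2],[1,10,50,90,99]).round())
    return p
E
python3 - <<'E'
from h import *
prof()
p=bot.camera("wrist"); print([(np.round(w(p,r["xyz"]),3),round(r["p"],2)) for r in bot.find_in(p,"offcut_a")])
cv2.imwrite("pics/w4.png",p["pixels"])
E
```

```text
t 10.45 p [ 0.5033 -0.1894  0.2019] toolx [ 0.062  0.998 -0.   ] tooly [ 0.998 -0.062  0.001] q [-0.36  0.33  0.05  1.29 -0.    1.27] F [-1.  -0.7 -2.2] Tq [-0.   -0.05  0.04] w 0.0531 g 70.6
bin xyz mm [-146.6   -1.1  201.9] tool x,y in bin 1.0 -0.002
-91 109 [-37. -36. -34. -33. -32.]
-83 162 [-36. -35. -33. -15. -11.]
-75 162 [-35. -33. -31. -13. -10.]
-67 155 [-34. -33. -30. -12.  -9.]
-59 157 [-33. -32. -29. -11.  -9.]
-51 180 [-32. -30. -24.   6.  12.]
-43 200 [-31. -29. -11.  11.  15.]
-35 193 [-29. -27.  -7.  15.  19.]
-27 167 [-28. -22.   1.  19.  23.]
-19 160 [-23. -12.   8.  24.  43.]
-11 123 [-18. -15.   5.  26.  30.]
-3 125 [-17. -15.  -5.  25.  31.]
5 59 [-15. -12.  -9.   3.  11.]
13 23 [-12.  -9.   3.  13.  86.]
21 28 [-7. -5.  3.  9. 11.]
29 34 [-3. -1.  9. 25. 38.]
37 103 [ 1.  8. 35. 51. 52.]
45 74 [-66.   8.  22.  35.  41.]
53 26 [-63.   7.  13.  19.  23.]
[(array([ 0.509, -0.222,  0.192]), 0.87), (array([ 0.491, -0.203,  0.189]), 0.75)]
```

View pics/w4.png

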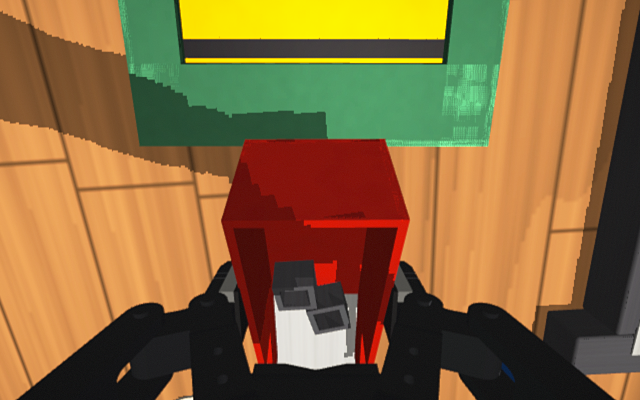

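Call:
carry_out(
  increments=[4,0.3,0,0,0,4,0.8,0,0,0,4,1.3,0,0,0,4,1.8,0,0,0,4,2.1,0,0,0],
)

```text
clock: 11.18
eef_pos: [0.5069, -0.1249, 0.2013]
tool_rot: [0.729, 0.685, 0.0, -0.0]
ft_force: [-0.6, -0.2, -2.5]
grip_width: 0.0533
grasp_force: 70.6
```

Call:
carry_out(
  increments=[4,2.2,0,0,0,4,2.2,0,0,0,4,2.2,0,0,0,4,2.1,0,0,0,4,1.7,0,0,0],
)

```text
clock: 11.8
eef_pos: [0.5131, -0.0207, 0.2014]
tool_rot: [0.728, 0.685, 0.0, -0.0]
ft_force: [-0.7, -0.1, -2.4]
grip_width: 0.0531
grasp_force: 70.6
```

Call:
carry_out(
  increments=[4,1.2,0,0,0,4,0.8,0,0,0,4,0.4,0,0,0,4,0.2,0,0,0,4,0,0,0,0],
)

```text
clock: 12.42
eef_pos: [0.5149, 0.003, 0.2013]
tool_rot: [0.729, 0.685, -0.0, 0.0]
ft_force: [-0.1, -0.1, -3.5]
grip_width: 0.0531
grasp_force: 70.6
```

Run:
```python
from h import *
p=prof(); cv2.imwrite("pics/s5.png",cv2.resize(p["pixels"][80:330,180:430],None,fx=2.3,fy=2.3))
p=bot.camera("wrist"); print([(np.round(w(p,r["xyz"]),3),round(r["p"],2)) for r in bot.find_in(p,"offcut_a")])
```

```text
t 12.53 p [0.5149 0.0029 0.2013] toolx [ 0.063  0.998 -0.   ] tooly [ 0.998 -0.063 -0.   ] q [ 0.01  0.28 -0.01  1.27 -0.    1.64] F [ 0.3  0.3 -3.5] Tq [ 0.   -0.03  0.02] w 0.0533 g 70.6
bin xyz mm [ 46.1  -1.2 201.3] tool x,y in bin 1.0 -0.003
-91 81 [-38. -36. -35. -34. -33.]
-83 135 [-62. -35. -33. -15. -12.]
-75 112 [-36. -34. -32. -13. -12.]
-67 108 [-34. -33. -31. -12. -10.]
-59 107 [-33. -32. -29. -11. -10.]
-51 127 [-33. -31. -23.   2.  12.]
-43 131 [-31. -30. -10.  10.  14.]
-35 130 [-32. -28.  -8.  16.  19.]
-27 114 [-59. -21.   3.  19.  23.]
-19 99 [-28. -17.   7.  23.  26.]
-11 98 [-61. -16.  -0.  22.  29.]
-3 99 [-63. -16.  -8.  27.  32.]
5 87 [-15. -12.  -3.  29.  35.]
13 83 [-20.  -9.   0.  30.  36.]
21 49 [-7. -5. -1. 16. 23.]
29 20 [-64.  -9.   1.   7.   8.]
37 5 [3. 3. 5. 7. 7.]
45 5 [ 9. 11. 16. 19. 19.]
53 11 [ 9.  9. 14. 20. 21.]
[(array([ 0.503, -0.015,  0.189]), 0.78), (array([ 0.525, -0.036,  0.19 ]), 0.55)]
```

View pics/s5.png

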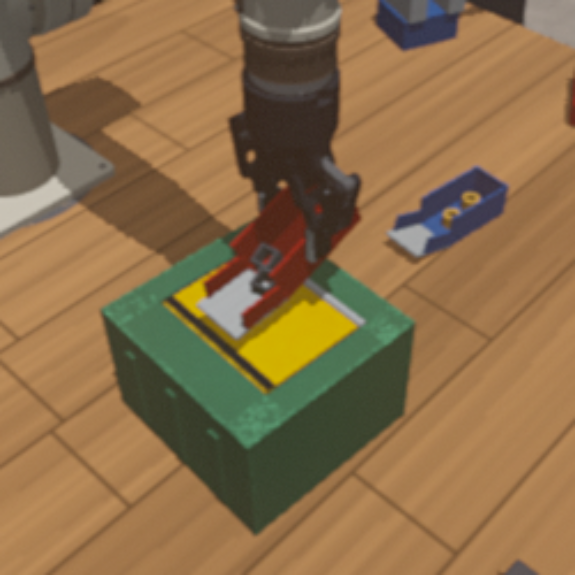

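Call:
carry_out(
  increments=[4,0,0,0.8,0,4,0,0,1.2,0,4,0,0,1.0,0,4,0,0,0.5,0,4,0,0,0.2,0],
)

```text
clock: 13.25
eef_pos: [0.5146, 0.0034, 0.1641]
tool_rot: [0.729, 0.685, -0.0, -0.0]
ft_force: [-1.8, -0.1, 1.5]
grip_width: 0.0529
grasp_force: 70.8
```

Call:
carry_out(
  increments=[4,-0.2,0,0.35,0,4,-0.2,0,0.35,0,4,-0.2,0,0.35,0,4,-0.2,0,0.35,0,4,-0.2,0,0.3,0],
)

```text
clock: 13.88
eef_pos: [0.5144, -0.007, 0.1471]
tool_rot: [0.729, 0.685, -0.0, 0.0]
ft_force: [-0.8, 0.7, 1.5]
grip_width: 0.0531
grasp_force: 70.9
```

Run:
```python
from h import *
binp()
```

```text
t 13.88 p [ 0.5144 -0.007   0.1471] toolx [ 0.062  0.998 -0.   ] tooly [ 0.998 -0.062  0.   ] q [-0.01  0.32 -0.11  1.14 -0.    1.62] F [-0.8  0.7  1.5] Tq [-0.05 -0.09  0.02] w 0.0531 g 70.9
bin xyz mm [ 36.1  -1.2 147.1] tool x,y in bin 1.0 -0.002
```

Call:
carry_out(
  increments=[4,-0.1,0,0.3,0,4,-0.2,0,0.3,0,4,-0.3,0,0.3,0,4,-0.3,0,0.3,0,4,-0.3,0,0.2,0],
)

```text
clock: 14.5
eef_pos: [0.5177, -0.0177, 0.1396]
tool_rot: [0.728, 0.685, 0.006, 0.003]
ft_force: [-3.8, 1.6, 30.6]
grip_width: 0.0529
grasp_force: 74.7
```

Run:
```python
from h import *
prof()
```

```text
t 14.6 p [ 0.5177 -0.018   0.1395] toolx [0.062 0.998 0.003] tooly [ 0.998 -0.062  0.012] q [-0.04  0.33 -0.13  1.11  0.    1.6 ] F [-4.1  0.9 28.9] Tq [1.01 1.02 0.1 ] w 0.0533 g 74.4
bin xyz mm [ 25.3  -5.2 139.5] tool x,y in bin 1.0 -0.002
-83 4 [-3. -3. -1. -1. -1.]
-75 10 [-19. -18. -14. -12. -10.]
-67 53 [-34. -33. -21. -13. -11.]
-59 104 [-35. -33. -31. -12. -10.]
-51 111 [-33. -32. -25.   6.  10.]
-43 120 [-31. -30. -11.  11.  14.]
-35 128 [-31. -29.  -8.  16.  19.]
-27 89 [-26. -15.   3.  20.  23.]
-19 109 [-24. -19.   4.  24.  66.]
-11 108 [-20. -17.   5.  28.  46.]
-3 98 [-19. -16. -11.  28.  33.]
5 93 [-14. -12.  -3.  33.  36.]
13 68 [-11.  -9.  -5.  24.  36.]
21 40 [-8. -6. -3.  6. 10.]
29 8 [-5. -3.  1.  5.  6.]
45 10 [ 9. 10. 16. 24. 27.]
53 10 [ 9. 11. 16. 21. 25.]
```

Call:
carry_out(
  increments=[4,-0.5,0,0.2,0,4,-0.5,0,0.25,0,4,0,0,0.25,0,4,0,0,0.3,0,4,0,0,0.3,0],
)

```text
clock: 15.22
eef_pos: [0.5168, -0.031, 0.1249]
tool_rot: [0.729, 0.684, 0.002, 0.005]
ft_force: [-0.1, -9.3, 21.0]
grip_width: 0.0532
grasp_force: 79.6
```

Run:
```python
from h import *
prof()
```

```text
t 15.32 p [ 0.5168 -0.0311  0.1245] toolx [ 0.064  0.998 -0.004] tooly [ 0.998 -0.064  0.01 ] q [-0.06  0.34 -0.15  1.07 -0.    1.58] F [-0.4 -7.7 17.3] Tq [-0.74  0.13  0.08] w 0.0534 g 79.7
bin xyz mm [ 12.3  -5.1 124.5] tool x,y in bin 1.0 -0.004
-51 9 [-25. -23. -19.   4.   6.]
-43 82 [-38. -37. -17.   5.   8.]
-35 134 [-38. -36. -17.   9.  13.]
-27 110 [-36. -30.  -5.  15.  20.]
-19 120 [-31. -26.   0.  24.  81.]
-11 116 [-28. -22.  -4.  26.  38.]
-3 116 [-23. -20. -12.  31.  36.]
5 100 [-16. -14.  -1.  37.  41.]
13 67 [-10.  -8.  -4.  23.  36.]
21 14 [-4. -4. -2.  0.  2.]
45 6 [19. 20. 25. 30. 31.]
53 8 [20. 21. 23. 27. 28.]
```

Call:
carry_out(
  increments=[4,0.1,0,0.25,0,4,0,0,0.25,0,4,0,0,0.25,0,4,0,0,0.2,0,4,0,0,0,0],
)

```text
clock: 15.95
eef_pos: [0.5168, -0.0312, 0.1156]
tool_rot: [0.73, 0.684, 0.001, 0.006]
ft_force: [-1.8, -11.4, 22.0]
grip_width: 0.0533
grasp_force: 84.3
```

Run:
```python
from h import *
p=prof(); cv2.imwrite("pics/s6.png",cv2.resize(p["pixels"][80:330,180:430],None,fx=2.3,fy=2.3))
```

```text
t 16.05 p [ 0.5168 -0.0312  0.1156] toolx [ 0.065  0.998 -0.006] tooly [ 0.998 -0.065  0.011] q [-0.06  0.35 -0.16  1.05 -0.01  1.58] F [-1.6 -9.9 22.4] Tq [-1.25  0.51  0.09] w 0.0529 g 84.3
bin xyz mm [ 12.1  -5.1 115.6] tool x,y in bin 1.0 -0.005
-43 24 [-33. -29. -15.  -2.   0.]
-35 120 [-46. -44. -25.   2.   8.]
-27 165 [-45. -43. -24.   9.  15.]
-19 147 [-41. -38. -16.  18.  23.]
-11 137 [-37. -33. -15.  23.  30.]
-3 119 [-28. -25. -15.  30.  39.]
5 109 [-20. -18.  -8.  33.  43.]
13 74 [-14. -10.  -4.  20.  37.]
21 10 [-3. -3. -1.  1.  2.]
29 5 [ 6.  6.  9. 13. 13.]
```

View pics/s6.png

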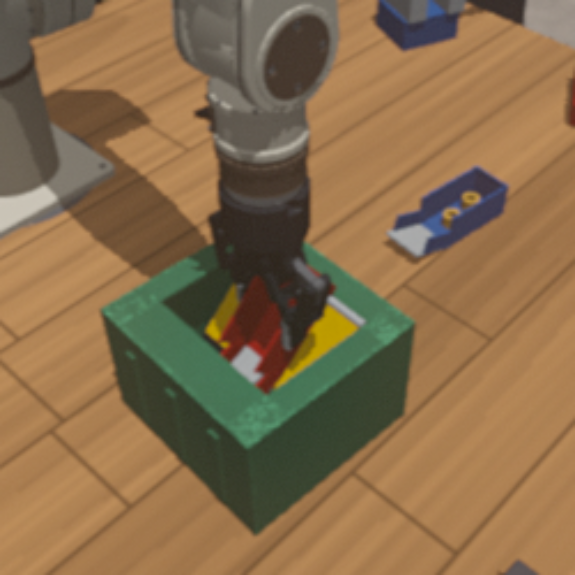

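Call:
carry_out(
  increments=[4,0,0,0.15,0,4,0,0,0.15,0,4,0,0,0,0,4,0,0,0,0,4,0,0,0,0],
)

```text
clock: 16.68
eef_pos: [0.5169, -0.0312, 0.1133]
tool_rot: [0.73, 0.684, 0.002, 0.006]
ft_force: [-3.1, -11.1, 26.3]
grip_width: 0.0532
grasp_force: 83.4
```

Call:
carry_out(
  increments=[4,0,0,0,0,4,0,0,0,0,4,0,0,0,0,4,0,0,0,0,4,0,0,0,0],
)

```text
clock: 17.3
eef_pos: [0.5169, -0.0311, 0.1133]
tool_rot: [0.73, 0.684, 0.002, 0.006]
ft_force: [-3.0, -10.9, 25.9]
grip_width: 0.0527
grasp_force: 83.4
```

Run:
```python
from h import *
binp()
for c in ("wrist","scene","top"):
    p=bot.camera(c); print(c,[(np.round(w(p,r["xyz"]),3),round(r["p"],2)) for r in bot.find_in(p,"offcut_a")])
    if c=="wrist": cv2.imwrite("pics/w7.png",p["pixels"])
```

```text
t 17.3 p [ 0.5169 -0.0311  0.1133] toolx [ 0.065  0.998 -0.006] tooly [ 0.998 -0.064  0.011] q [-0.06  0.35 -0.17  1.04 -0.01  1.58] F [ -3.  -10.9  25.9] Tq [-1.08  0.82  0.16] w 0.0527 g 83.4
bin xyz mm [ 12.2  -5.2 113.3] tool x,y in bin 1.0 -0.005
wrist [(array([ 0.502, -0.129,  0.022]), 0.86), (array([ 0.468, -0.   ,  0.12 ]), 0.65), (array([ 0.53 , -0.129,  0.026]), 0.61)]
scene [(array([0.467, 0.31 , 0.02 ]), 0.36)]
top [(array([0.481, 0.309, 0.01 ]), 0.31)]
```

View pics/w7.png

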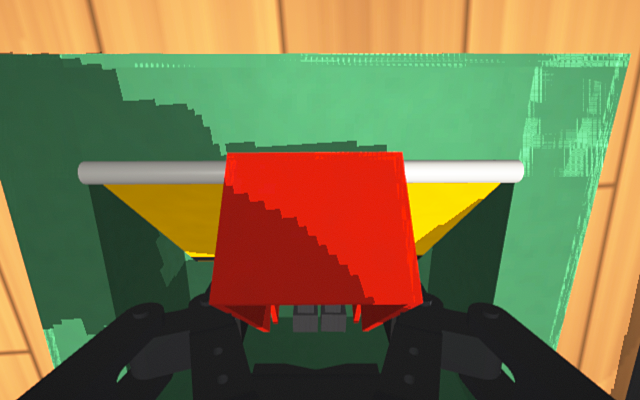

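Call:
carry_out(
  increments=[4,0.2,0,-0.6,0,4,0.5,0,-1.2,0,4,0.7,0,-1.3,0,4,0.7,0,-1.3,0,4,0.4,0,-1.3,0],
)

```text
clock: 18.23
eef_pos: [0.5145, -0.002, 0.1656]
tool_rot: [0.728, 0.685, 0.0, -0.0]
ft_force: [-0.2, -2.3, 0.3]
grip_width: 0.0531
grasp_force: 81.2
```

Call:
carry_out(
  increments=[4,0.2,0,-1.5,0,4,0,0,-2,0,4,0,0,-2,0,4,0,0,-1.5,0,4,0,0,0,0],
)

```text
clock: 18.85
eef_pos: [0.5154, -0.0, 0.236]
tool_rot: [0.728, 0.685, 0.001, 0.0]
ft_force: [0.7, 1.0, -2.1]
grip_width: 0.0531
grasp_force: 80.9
```

Run:
```python
from h import *
p=prof(); cv2.imwrite("pics/s8.png",cv2.resize(p["pixels"][80:330,180:430],None,fx=2.3,fy=2.3))
```

```text
t 18.95 p [ 5.143e-01 -3.000e-04  2.342e-01] toolx [0.062 0.998 0.001] tooly [ 0.998 -0.062 -0.001] q [-0.    0.27  0.05  1.35  0.    1.63] F [ 0.2  0.3 -2.1] Tq [-0.01  0.06 -0.02] w 0.0532 g 80.9
bin xyz mm [ 42.8  -0.7 234.2] tool x,y in bin 1.0 -0.002
-67 7 [-64. -64. -62. -38. -38.]
-59 146 [-64. -63. -60. -39. -35.]
-51 132 [-61. -58. -54. -34. -31.]
-43 149 [-56. -53. -48. -26.  -2.]
-35 192 [-51. -49. -34.   1.   7.]
-27 210 [-46. -44. -26.   8.  14.]
-19 199 [-41. -39. -14.  17.  25.]
-11 173 [-36. -34. -14.  19.  31.]
-3 151 [-29. -25. -11.  30.  42.]
5 132 [-20. -16.  -5.  41.  51.]
13 108 [-11.  -9.   1.  36.  47.]
21 67 [-2. -0.  6. 17. 31.]
29 12 [ 6.  7. 10. 14. 16.]
37 8 [17. 18. 19. 22. 27.]
53 4 [35. 36. 39. 40. 40.]
```

View pics/s8.png

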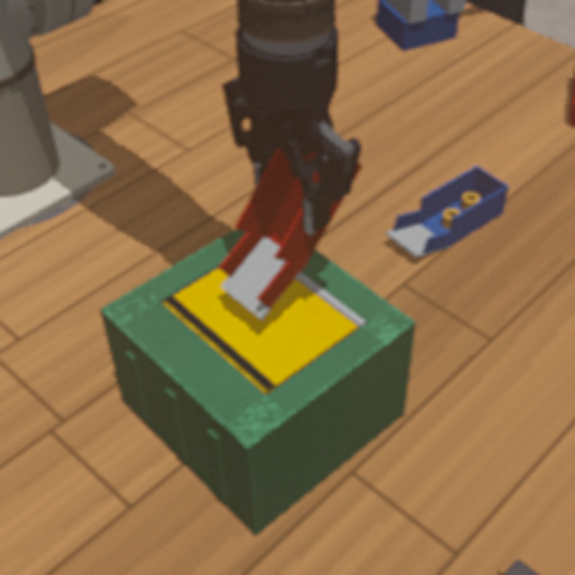

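Call:
carry_out(
  increments=[4,-3,0,0,0,4,-5,0,0,0,4,-5.5,0,0,0,4,-5.5,0,0,0,4,-5,0,0,0],
)

```text
clock: 19.58
eef_pos: [0.499, -0.2416, 0.2335]
tool_rot: [0.729, 0.685, -0.0, -0.001]
ft_force: [0.4, -0.1, -2.3]
grip_width: 0.053
grasp_force: 80.9
```

Call:
carry_out(
  increments=[4,-3,0,1,0,4,-1.3,0,4,0,4,0,0,5,0,4,0,0,4.5,0,4,0,0,2,0],
)

```text
clock: 20.2
eef_pos: [0.4941, -0.2809, 0.0654]
tool_rot: [0.729, 0.685, -0.0, -0.004]
ft_force: [-5.5, 27.9, 38.4]
grip_width: 0.0533
grasp_force: 87.0
```

Call:
carry_out(
  increments=[4,0.5,0,0.1,0,4,0.45,0,0.35,0,4,0.45,0,0.4,0,4,0.45,0,0.4,0,4,0.4,0,0.4,0],
)

```text
clock: 20.82
eef_pos: [0.4997, -0.262, 0.0558]
tool_rot: [0.729, 0.685, -0.0, 0.003]
ft_force: [-1.8, 1.5, 8.3]
grip_width: 0.0531
grasp_force: 82.6
```

Call:
carry_out(
  increments=[4,0.4,0,0.4,0,4,0.35,0,0.4,0,4,0.3,0,0.4,0,4,0.3,0,0.4,0,4,0,0,0,0],
)

```text
clock: 21.45
eef_pos: [0.5006, -0.2475, 0.0395]
tool_rot: [0.729, 0.685, 0.0, 0.002]
ft_force: [-1.4, 1.5, 6.2]
grip_width: 0.053
grasp_force: 82.1
```

Run:
```python
from h import *
prof()
```

```text
Traceback (most recent call last):
  File "h.py", line 33, in prof
    p=bot.camera("scene"); s=side(p); o,M=binp(); d=o["eef_pos"]; t=np.array([(d[:2]-C)@B,0,d[2]])
                             ~~~~^^^
  File "h.py", line 28, in side
    r=bot.regions_of(p,"red_pan"); c=cloud(p,r[0]["mask"])
                                             ~^^^
IndexError: list index out of range
```

Call:
carry_out(
  increments=[4,0.3,0,0.4,0,4,0.3,0,0.4,0,4,0.3,0,0.4,0,4,0.3,0,0.4,0,4,0.3,0,0.3,0],
)

```text
clock: 22.18
eef_pos: [0.5018, -0.234, 0.0202]
tool_rot: [0.729, 0.685, -0.0, 0.003]
ft_force: [-1.3, -2.5, 11.0]
grip_width: 0.0529
grasp_force: 81.0
```

Call:
carry_out(
  increments=[4,0.2,0,0.3,0,4,0.15,0,0.2,0,4,0.1,0,0.1,0,4,0,0,0.1,0,4,0,0,0,0],
)

```text
clock: 22.8
eef_pos: [0.5023, -0.2282, 0.0139]
tool_rot: [0.729, 0.685, 0.001, 0.002]
ft_force: [-2.1, 1.0, 14.2]
grip_width: 0.0533
grasp_force: 82.0
```

Run:
```python
from h import *
for i in range(3):
    try: prof(); break
    except IndexError: print("miss")
```

```text
t 22.9 p [ 0.5023 -0.2282  0.0139] toolx [ 0.062  0.998 -0.001] tooly [ 0.998 -0.062  0.004] q [-0.43  0.53 -0.18  0.86  0.    1.21] F [-2.6  0.1 14.3] Tq [-0.59  0.75 -0.09] w 0.0534 g 82.0
bin xyz mm [-185.3   -2.4   13.9] tool x,y in bin 1.0 -0.002
-107 57 [-9. -4. -2. -1.  0.]
-99 114 [-15.  -5.  -3.  -2.  -0.]
-91 135 [-15.  -6.  -3.  13.  18.]
-83 133 [-15.  -8.  -4.  13.  17.]
-75 128 [-15.  -9.  -6.  13.  15.]
-67 128 [-12. -10.  -7.  11.  13.]
-59 123 [-13. -11.  -9.  10.  13.]
-51 157 [-15. -12.  -3.  26.  32.]
-43 144 [-14. -13.   3.  29.  32.]
-35 152 [-13. -11.   4.  31.  34.]
-27 141 [-12. -10.   6.  32.  34.]
-19 140 [-11.  -9.   6.  32.  35.]
-11 117 [-10.  -9.   4.  31.  47.]
-3 30 [-8. -7. -6. 10. 23.]
29 36 [-5. -0. 18. 37. 42.]
37 93 [-3. -1. 17. 39. 42.]
45 157 [-3. -0. 20. 42. 44.]
53 4 [-18. -17.  -7.   6.   8.]
```

Call:
carry_out(
  increments=[4,0.05,0,0.15,0,4,0.05,0,0.15,0,4,0,0,0.15,0,4,0,0,0.1,0,4,0,0,0,0],
)

```text
clock: 23.52
eef_pos: [0.5025, -0.2249, 0.009]
tool_rot: [0.728, 0.685, 0.003, 0.001]
ft_force: [-3.1, 8.0, 21.0]
grip_width: 0.0529
grasp_force: 83.8
```

Call:
carry_out(
  increments=[5.6,0,0,0,0,6.5,0,0,0,0,8,0,0,0,0,8.54,0,0,0,0,8.54,0,0,0,0],
)

```text
clock: 24.15
eef_pos: [0.5005, -0.2267, 0.0055]
tool_rot: [0.729, 0.685, -0.0, -0.0]
ft_force: [-0.1, -0.1, -0.0]
grip_width: 0.0855
grasp_force: 0.0
```

Call:
carry_out(
  increments=[8.54,0,0,0,0,8.54,0,0,-1.5,0,8.54,0,0,-4,0,8.54,0,0,-5,0,8.54,0,0,-5,0],
)

```text
clock: 24.78
eef_pos: [0.5006, -0.2267, 0.1634]
tool_rot: [0.729, 0.685, 0.0, 0.0]
ft_force: [0.8, 0.3, -0.4]
grip_width: 0.0853
grasp_force: 0.0
```

Call:
carry_out(
  increments=[8.54,-4,0,-4,0,8.54,-4,0,0,0,8.54,-4,-4,0,0,8.54,0,-4,0,0,8.54,0,0,0,0],
)

```text
clock: 25.4
eef_pos: [0.4106, -0.3417, 0.2019]
tool_rot: [0.73, 0.684, -0.0, -0.0]
ft_force: [1.3, 0.3, 0.4]
grip_width: 0.0853
grasp_force: 0.0
```

Run:
```python
from h import *
binp()
p=bot.camera("scene"); cv2.imwrite("pics/s9.png",p["pixels"]); pan(p); pan(p,"blue_pan")
p=bot.camera("top"); c=pan(p); t=c[c[:,2]>.037]; print(np.percentile(t[:,2],[5,50,95])); pan(p,"blue_pan")
```

```text
t 25.4 p [ 0.4106 -0.3417  0.2019] toolx [0.065 0.998 0.   ] tooly [ 0.998 -0.065 -0.001] q [-0.69  0.32  0.04  1.29 -0.    0.94] F [1.3 0.3 0.4] Tq [ 0.03 -0.07 -0.04] w 0.0853 g 0.0
bin xyz mm [-304.1   82.2  201.9] tool x,y in bin 1.0 -0.005
red_pan 0.91 2539 size [163.   74.3] corners [[449.0, -329.0], [524.0, -334.0], [533.0, -171.0], [459.0, -166.0]] z [-0.001  0.016  0.043  0.045]
blue_pan 0.68 1048 size [173.   79.1] corners [[418.0, 232.0], [497.0, 222.0], [518.0, 394.0], [439.0, 403.0]] z [-0.002  0.018  0.042  0.044]
red_pan 0.73 1811 size [156.7  55.5] corners [[469.0, -329.0], [524.0, -332.0], [532.0, -175.0], [476.0, -172.0]] z [-0.001  0.01   0.044  0.047]
[0.03754953 0.04383004 0.04749512]
blue_pan 0.8 1674 size [171.3  64. ] corners [[441.0, 231.0], [505.0, 224.0], [525.0, 394.0], [462.0, 401.0]] z [-0.002  0.009  0.045  0.047]
```

View pics/s9.png

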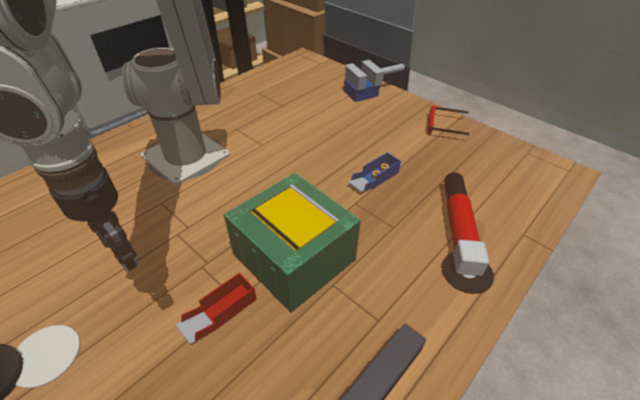

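The red pan stands upright and empty (px 178–255, 277–341). The flap is shut and the blue pan hasn't moved (px 350–400, 155–190).

```bash
python3 -c "
from workcell import bot
print(bot.job_done())"
```

```text
the job is handed in; nothing more can be done
None
```

Job handed in at about 25 s of the 56 s: both offcuts are in the scrap bin, the empty red pan is upright on the bench right of the bin, the flap is shut, and the blue pan was left alone.

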